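# Fit the suction nozzle and hold the sprung gate half open

### The arm

A 6-joint arm with a two-finger parallel gripper is mounted at the origin on the work surface. World frame = base frame: x ahead of the robot, y to its left, z up, the work surface at z = 0. Lengths are in m, angles in rad, forces in N, time in s.
With the tool pointing down it reaches from about 0.425 to 0.95 m from the base axis. Payload 14.7 kg.
Tool frame: the origin (TCP) lies between the finger pads; the fingertips stand 19 mm ahead of it and the grasp point (between the pads) is the TCP; z points along the fingers, y is the line along which they close (so a half turn about z gives the same grasp; the last joint's range is limited). The gripper opens to 85 mm and grips with 20 to 120 N. Pads are 22 mm wide; open, the fingers measure 114 mm over their backs; the gripper's body (76 mm by 85 mm) begins 54 mm behind the grasp point. The pads swing forward as they close: fully open they stand 13 mm farther back than shut.
Start: joints at [1.229, 0.48, 1.596, -0, 1.065, -0.047], TCP at [0.189, 0.622, 0.25] pointing down, gripper open.
Joint ranges: [-2.75, 2.75], [-0.82, 2.05], [0.23, 2.67], [-1.56, 4.7], [0.09, 2.69], [-2.92, 2.92]. Speed limits (rad/s): [1.89, 1.89, 2.39, 3.01, 3.01, 3.01].

### API

Orientations are given as a rotation vector (axis times angle).
In Python, from bench import observe, snapshot, close_job gives the robot as it stands.
- The arm moves only by the tool servo_tool, never from a script. Its argument "motion" is a list of rows, each an object of numbers: "claw": the opening in per cent of the stroke, from 0 (shut) to 100 (fully open); "dx", "dy", "dz": the shift along the tool's x, y, z in cm; "ax", "ay", "az": the turn, a rotation vector about the tool's x, y, z in rad. A call has 1 to 10 rows; each row shifts and turns the commanded pose from where the row before left it, along the tool's axes as they then stand; what a row does not reach is not made up. A row lasts 1/12 s, in which the tool goes at most 41.7 mm and 7.16 degrees, less where a joint would pass 70% of its speed; a pose out of reach is approached as far as the arm can. A call is refused whole if a number of a shift passes 4.17 or a number of a turn 0.125, either way. A call with a gripper value outside its range is refused whole. The fingers move at their own pace and stop on an object; the grip force is fixed at half the most. Time passes only in rows, so rows that do not move let the fingers close. It gives the time, the measured TCP pose, the force, the opening and the grip force at its end, in the units of the state.
- observe(): the state, without advancing time (a new reading comes with each control period).
- snapshot(name): name is "scene" or "top"; returns a dict with "img" (420x560x3 uint8, red, green, blue), "z_map" (420x560 float32, m along the optical axis (not along the pixel's ray), 0 where there is no reading), "mtx" (3x3 intrinsics, pixels), "world_to_cam" (4x4, takes a point from world to camera coordinates). Camera axes: x right, y up, looking along -z (the intrinsics and any distortion apply to the point x, -y, -z); pixel columns grow to the right and rows downward; lengths in m; the calibration is good to about 2 mm. A picture is of the moment at which its call begins.
- close_job(): hands the job in; it is judged then, once.
The state is a dict: "time": time; "qpos": joint angles; "joint_vel": joint speeds; "joint_efforts": joint torques, N m; "tool_pos": TCP position; "ee_rot": TCP orientation; "ft_force": force on the tool from outside, world axes, zero at the start; "moment": the same for the moment, N m; "finger_gap": finger opening in m; "grasp_force": force on a finger pad.
Only numpy, scipy, OpenCV 4.12 (cv2) and the standard library are available. Lean on these libraries where they do the work, as an engineer would, in place of code of your own. Each camera call takes 0.05 s, during which the arm holds its last target. There are 200 camera calls.

### The job

Get chip suction going at the carving bench: take the suction nozzle out of its slanted wooden rest and stand it upright, fully home in the black intake cup of the grey suction manifold, and let go of it. Then slide the manifold's sprung shutter by its red grip to half open (grip level with the yellow marks), never pulling it nearly wide open, and finish while still holding it there, because it springs shut if released. Leave everything else on the bench where it is.

Things in the scene. Friction and masses are not known exactly. Their poses are not given: they have to be found in the camera images.
- nozzle: suction nozzle: straight round tube, 30 mm in diameter, 160 mm long, about 0.12 kg, aluminium with a black lower end (chamfered, the end that goes in the cup) and a thin orange band. Origin at the centre of its black lower end face, z along the tube to the bare upper end. At the start it leans in the rest, 30 degrees from upright, upper end towards the robot; the upper 60 mm stand clear of the rest and can be gripped across the rest's y
- rest: fixed wooden slanted rest for the nozzle; base 140 x 75 x 28 mm, 125 mm high in all. Origin on the table under the nozzle's lower end, x away from the robot at yaw 0; the nozzle lies on a sloping back board on its -x side and is drawn out along its own axis, between two low cheeks (lower 50 mm)
- manifold: fixed grey suction manifold, 140 (x) x 350 (y) mm, top 45 mm above the table. Origin on the table (the box runs from y -170 to y +180 mm), z up. On its top the black intake cup stands at y -110 mm, then a clear window (top 62 mm above the table, y -60 to +16 mm), then the red shutter grip. The shutter opens along the manifold's own +y, away from the cup
- intake_floor (a point): centre of the inner floor of the black intake cup, 50 mm above the table; the cup is 38 mm in inner diameter, 50 mm in outer diameter, its rim 45 mm above this point
- shutter (a joint): travel of the sprung shutter in m: 0 shut (start), 0.040 half open, 0.080 wide open; spring force about 4 N at 0, 9 N at half, 14 N at 0.080, plus about 1 N friction; springs shut when let go
- shutter_grip (a point): red upright grip block on the shutter: 30 mm across (manifold x), 16 mm along the slide (manifold y), 55 mm high, its top 118 mm above the table; this point is its centre, axes as the manifold's. A flat red pointer at its foot shows the position against white marks (shut, wide open) and yellow marks (half)
- half_mark (a point): point fixed to the manifold where the centre of the red grip lies at half travel, above the line between the two yellow marks
- gouge_a: loose carving gouge lying on the table, 230 mm long, 24 mm thick handle, brown; leave it alone
- gouge_b: loose carving gouge lying on the table, 230 mm long, 24 mm thick handle, dark; leave it alone
- mallet: round wooden carver's mallet standing on its head, 84 mm in diameter, 200 mm high; leave it alone
- glue: yellow glue bottle, 60 mm in diameter, 160 mm high; leave it alone
- stain: amber jar, 64 mm in diameter, 90 mm high; leave it alone
- wood_cup: empty turned wooden cup, 72 mm in diameter, 75 mm high (not the intake cup); leave it alone
- spool: yellow spool, 56 mm in diameter, 62 mm high; leave it alone
Not all that is in view belongs to the job. Leave any blue or green look-alike of the nozzle alone.

How it is judged:
On the way, in this order (a step that is already met when the one before it is completed fails the run):
1. the nozzle stands fully home in the intake cup, let go, with the shutter still shut (z of nozzle in the frame of intake_floor below 0.008 m and horizontal distance between nozzle and intake_floor below 0.009 m and angle between nozzle's own z axis and vertical below 0.22 rad and contact force between the fingers and nozzle below 0.2 N and value of joint shutter below 0.012 m), for 0.2 s.
2. the shutter is held at half travel (value of joint shutter between 0.034 and 0.046 m and contact force between the fingers and shutter above 3 N), for 0.3 s.
At the end, for the whole second after the job is handed in: The shutter is held still by the fingers (over 3 N on the red grip) at 40 mm of travel within 6 mm; the nozzle stands untouched in the intake cup, its lower end within 8 mm of the cup's floor and 9 mm of its centre, at most 0.22 rad from upright; both through the last second (all of step 2 and velocity of joint shutter between -0.01 and 0.01 m/s and z of nozzle in the frame of intake_floor below 0.008 m and horizontal distance between nozzle and intake_floor below 0.009 m and angle between nozzle's own z axis and vertical below 0.22 rad and contact force between each of the arm, the fingers and nozzle below 0.2 N and linear speed of nozzle below 0.02 m/s); the arm keeps its last pose, push and grip.
It fails at once if the shutter is pulled nearly wide open (beyond 68 mm) (value of joint shutter above 0.068 m).
It fails at once if a bystander is moved more than 30 mm (distance of any of gouge_a, gouge_b, mallet, glue, stain, wood_cup, spool from where it was at the start of the episode above 0.03 m).
It also fails if it takes over 48 s, if anything falls off the work surface, if the arm or the gripper's body presses on something with over 40 N, if the wrist force passes 120 N, or if a joint passes its speed limit or range.

## Working session

There is one attempt and no reset: what is moved stays moved. The work goes in short steps, Python scripts to look and compute and a tool call to move; the robot and the scene stay as the last step left them, time stands still between calls to the robot, and variables do not carry over. Pictures are saved under pics/ and viewed, at most 10 in all, crops included, and the job is handed in when it is done.

Besides the shell and the picture viewer there is one more tool, called after ">>>" as name([rows], argument=value, ...), one row to a line, values as JSON. servo_tool: Moves the arm, as the interface text tells. Its arguments: {"type":"object","properties":{"motion":{"type":"array"}},"required":["motion"]}

```bash
mkdir -p pics
cat > h.py <<'E'
import numpy as np, cv2
from bench import observe, snapshot, close_job
from scipy.spatial.transform import Rotation as R
def world(s):
    z=s["z_map"]; h,w=z.shape; u,v=np.meshgrid(np.arange(w),np.arange(h)); K=s["mtx"]
    x=(u-K[0,2])/K[0,0]*z; y=(v-K[1,2])/K[1,1]*z
    c=np.stack([x,-y,-z,np.ones_like(z)],-1)
    return (c@np.linalg.inv(s["world_to_cam"]).T)[...,:3]
def save(s,name,box=None,k=1):
    im=s["img"][...,::-1]
    if box: im=im[box[1]:box[3],box[0]:box[2]]
    cv2.imwrite("pics/"+name,cv2.resize(im,None,fx=k,fy=k,interpolation=cv2.INTER_CUBIC))
E
python3 - <<'E'
from h import *
import pickle
o=observe();print(o)
for n in("scene","top"):
    s=snapshot(n);save(s,n+"0.png",k=1.4);pickle.dump(s,open(n+".pkl","wb"));print(s["mtx"],s["world_to_cam"])
E
```

```text
{'time': 0.0, 'qpos': array([ 1.22938444e+00,  4.80810291e-01,  1.59688330e+00,  6.65753215e-05,
        1.06507388e+00, -4.65999030e-02]), 'joint_vel': array([ 3.52677486e-04,  3.38312477e-06, -3.28316043e-04,  6.71631197e-04,
       -8.82055614e-04, -6.54435948e-04]), 'joint_efforts': array([ 5.27031676e-03, -9.50621867e+01, -4.30210626e+01,  5.65630580e-04,
        1.16381180e-02, -4.64633013e-05]), 'tool_pos': array([0.18869515, 0.62160596, 0.24968283]), 'ee_rot': array([-4.61422788e-01, -3.10723482e+00,  1.79299707e-03]), 'ft_force': array([ 0.66999537,  0.35863032, -0.2824861 ]), 'moment': array([ 0.0008918 , -0.01570195, -0.02556779]), 'grasp_force': 0.0, 'finger_gap': 0.08544998513028265}
[[417.81194432   0.         282.09617976]
 [  0.         417.81194432 213.78886093]
 [  0.           0.           1.        ]] [[ 0.80134245  0.59778427 -0.02245533 -0.44389436]
 [-0.30662142  0.442685    0.84262287  0.09222898]
 [ 0.51364733 -0.66834419  0.53803574 -1.60831987]
 [ 0.          0.          0.          1.        ]]
[[410.60228301   0.         278.71064728]
 [  0.         410.60228301 204.89449449]
 [  0.           0.           1.        ]] [[-0.03948607 -0.99921788 -0.00211809  0.01702695]
 [ 0.97210649 -0.03890499  0.23129068 -0.54441531]
 [-0.23119219  0.00707375  0.97288238 -1.29503825]
 [ 0.          0.          0.          1.        ]]
```

View pics/scene0.png

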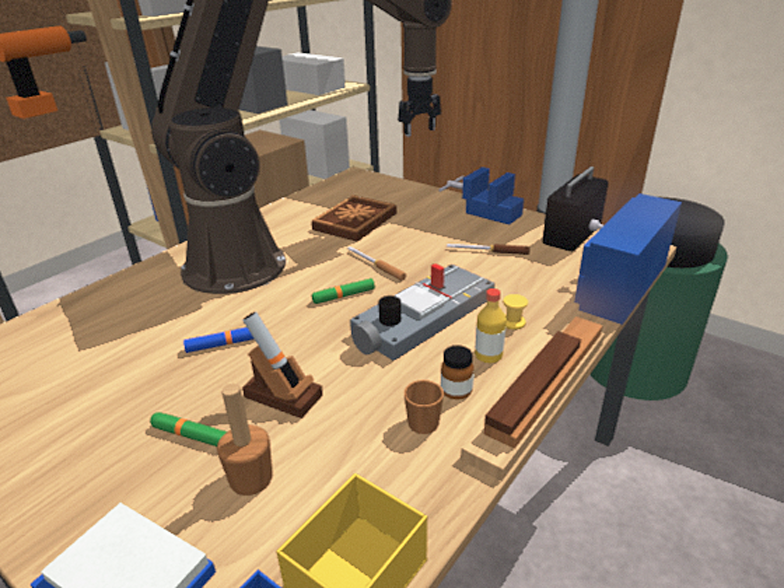

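View pics/top0.png

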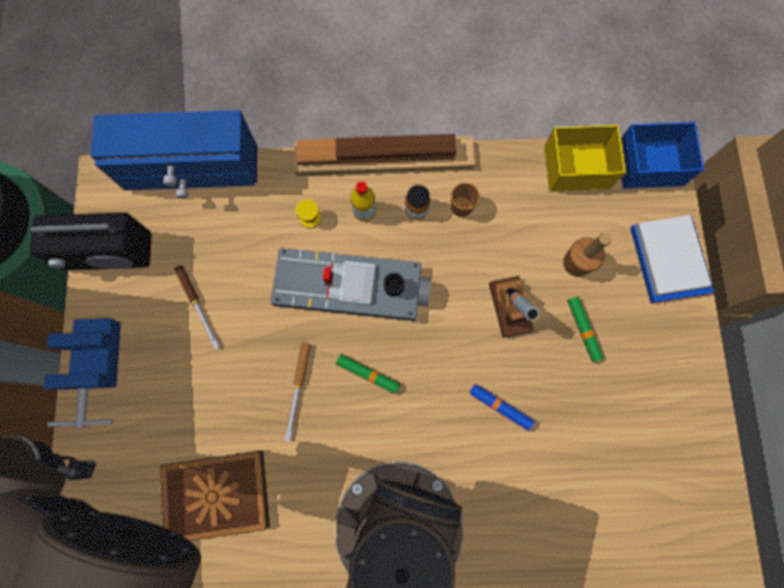

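The pictures show the aluminium nozzle leaning in its rest (scene ≈ (265,340), top ≈ (520,303) in the 1.4x views). The black cup is at top (395,284), the red grip at (327,275) and the yellow marks near x ≈ 310. Next I measure with the depth data.

Run:
```python
from h import *
import pickle
S={n:pickle.load(open(n+".pkl","rb")) for n in("scene","top")}
for n,s in S.items():
    W=world(s); im=s["img"].astype(int); r,g,b=im[...,0],im[...,1],im[...,2]; z=W[...,2]
    v,u=np.mgrid[:420,:560]
    box={"top":(190,170,312,235),"scene":(245,180,360,260)}[n]
    m=(u>box[0])&(u<box[2])&(v>box[1])&(v<box[3])
    tab=W[(np.abs(z)<.015)];print(n,"table z",np.median(tab[:,2]))
    top=m&(abs(z-.045)<.006)
    P=W[top][:,:2].astype(np.float32); print("manifold",len(P),cv2.minAreaRect(P),np.median(W[top][:,2]))
    cup=m&(z>.085)&(z<.105)&(r<70)&(g<70)
    P=W[cup];print("cup",len(P),P.mean(0),cv2.minEnclosingCircle(P[:,:2].astype(np.float32)))
    grip=m&(r>120)&(g<80)&(b<80)
    P=W[grip&(z>.107)&(z<.13)];print("griptop",len(P),np.median(P,0),P.min(0),P.max(0))
    P=W[grip&(z>.07)&(z<.107)];print("gripside",len(P),P.min(0),P.max(0))
    yl=m&(r>150)&(g>120)&(b<110)&(abs(z-.045)<.01)
    print("yellow",[ (c.round(1)) for c in np.c_[u[yl],v[yl],W[yl]*1000]][:20])
    box={"top":(345,190,390,235),"scene":(170,215,220,285)}[n]
    m=(u>box[0])&(u<box[2])&(v>box[1])&(v<box[3])
    gr=m&(np.abs(r-b)<35)&(r>90)&(z>.05)
    P=W[gr];np.save(n+"_noz.npy",P);print("noz",len(P),P.min(0),P.max(0))
    Pm=P.mean(0);print(Pm,np.linalg.svd(P-Pm)[2][0])
save(S["scene"],"c1.png",(165,210,245,300),6)
save(S["top"],"c2.png",(190,170,390,250),4)
```

```text
scene table z -0.0008460397617869875
manifold 1767 ((0.5696144104003906, 0.09839241206645966), (0.3299991488456726, 0.3453271985054016), 32.53300094604492) 0.044048351757217774
cup 297 [ 0.69744605 -0.06167167  0.08938948] ((0.6607456207275391, -0.04688714072108269), 0.13882814347743988)
griptop 34 [0.57500205 0.13609556 0.1139395 ] [0.55831048 0.12952551 0.10740023] [0.58816588 0.14425688 0.12039818]
gripside 85 [0.55695798 0.1304295  0.07020411] [0.58951963 0.14315147 0.10573833]
yellow [array([321. , 189. , 531.8, 262.7,  50.5]), array([305. , 197. , 509.8, 194.1,  43.4]), array([305. , 198. , 515.3, 185.9,  45.1]), array([306. , 198. , 515.4, 191.9,  42.3]), array([307. , 198. , 522.4, 187.6,  46.7]), array([331. , 210. , 628.3, 171.4,  43.9]), array([332. , 210. , 633.2, 169.5,  46.6]), array([333. , 211. , 638.2, 167.6,  45.6]), array([334. , 211. , 640.3, 170.4,  44.9]), array([335. , 211. , 644.2, 170.1,  46.4]), array([335. , 212. , 644.9, 169.3,  43.2])]
noz 421 [ 0.44635153 -0.85038656  0.07953849] [ 1.21009999 -0.28461559  0.77765154]
[ 0.4841913  -0.30624111  0.1420578 ] [ 0.63002993 -0.48792989  0.60414131]
top table z 0.0021664153832934296
manifold 2786 ((0.5643688440322876, 0.08985745906829834), (0.37405702471733093, 0.14126920700073242), 81.49006652832031) 0.04669475915396659
cup 79 [ 0.5448919  -0.01305587  0.09536594] ((0.547825276851654, -0.011752836406230927), 0.0241603571921587)
griptop 41 [0.56932338 0.14029019 0.11942586] [0.55798236 0.1338137  0.11157654] [0.58323136 0.14743429 0.12590371]Traceback (most recent call last):
  File "<stdin>", line 16, in <module>
    return umr_minimum(a, axis, None, out, keepdims, initial, where)
ValueError: zero-size array to reduction operation minimum which has no identity
```

Run:
```python
from h import *
import pickle
S={n:pickle.load(open(n+".pkl","rb")) for n in("scene","top")}
save(S["scene"],"c1.png",(165,210,245,300),6)
save(S["top"],"c2.png",(190,170,390,250),4)
for n,s in S.items():
    W=world(s); im=s["img"].astype(int); r,g,b=im[...,0],im[...,1],im[...,2]; z=W[...,2]
    near=lambda x,y,d:np.hypot(W[...,0]-x,W[...,1]-y)<d
    cup=near(.548,-.012,.045)&(z>.080)&(z<.11)
    P=W[cup];print(n,"cup",len(P),P.mean(0),np.percentile(P,[5,95],axis=0))
    P=W[cup&(z>.09)];print("cuptop",len(P),cv2.minEnclosingCircle(P[:,:2].astype(np.float32)))
    m=near(.47,-.28,.13)&(z>.05)&(abs(r-b)<35)&(r>90)
    P=W[m];Pm=P.mean(0);d=np.linalg.svd(P-Pm)[2][0];d*=np.sign(d[2]);print("noz",len(P),Pm,d,np.percentile((P-Pm)@d,[1,99]))
    np.save(n+"_noz.npy",P)
    # fit: cylinder radius 15 axis
    from scipy.optimize import least_squares
    def f(p):
        a=np.array([p[2],p[3],1]);a/=np.linalg.norm(a);q=P-np.array([p[0],p[1],.13])
        return np.linalg.norm(q-np.outer(q@a,a),axis=1)-.015
    # init shifted away from camera
    c=-(s["world_to_cam"][:3,:3].T@s["world_to_cam"][:3,3]); q=Pm+ d*(.13-Pm[2])/d[2]+.012*(Pm-c)/np.linalg.norm(Pm-c)
    o=least_squares(f,[q[0],q[1],d[0]/d[2],d[1]/d[2]],loss="soft_l1",f_scale=.002)
    a=np.array([o.x[2],o.x[3],1]);a/=np.linalg.norm(a)
    print("cyl at z=.13",o.x[:2],a,"tilt",np.degrees(np.arccos(a[2])),np.degrees(np.arctan2(-a[1],-a[0])),np.abs(o.fun).mean(), np.percentile(P@a-np.r_[o.x[:2],.13]@a,[1,99]))
    man=(z>.038)&(z<.052)&(W[...,0]>.47)&(W[...,0]<.67)&(W[...,1]>-.11)&(W[...,1]<.3)&(abs(r-b)<40)
    P=W[man][:,:2];Pm=P.mean(0);print("man",len(P),cv2.minAreaRect(P.astype(np.float32)),np.median(W[man][:,2]))
```

```text
scene cup 148 [ 0.5528763  -0.01420446  0.08889951] [[ 0.53022677 -0.03511754  0.08110699]
 [ 0.57386143  0.0082756   0.0950267 ]]
cuptop 73 ((0.5529729127883911, -0.011118052527308464), 0.025838583707809448)
noz 419 [ 0.48072635 -0.30364376  0.13902394] [-0.4821621  -0.07600888  0.87277853] [-0.05969713  0.04941348]
cyl at z=.13 [ 0.47466535 -0.29659622] [-0.49321081 -0.08083624  0.86614583] tilt 29.98619699524252 9.307905182197343 0.0012962650325584104 [-0.05441018  0.05481684]
man 1692 ((0.5660403370857239, 0.0871863141655922), (0.3745824098587036, 0.14341109991073608), 80.70453643798828) 0.044009537545138644
top cup 104 [ 0.54816775 -0.01233814  0.09467436] [[ 0.52619704 -0.03420405  0.08434521]
 [ 0.57033392  0.010192    0.10069861]]
cuptop 85 ((0.5490344762802124, -0.012102050706744194), 0.025137074291706085)
noz 152 [ 0.47070917 -0.29327628  0.15388752] [-0.44600157 -0.13128969  0.88535056] [-0.07047814  0.03886522]
cyl at z=.13 [ 0.47676681 -0.29745116] [-0.48869825 -0.0829273   0.86850278] tilt 29.714883300836966 9.630792440953664 0.001411697493076601 [-0.04735304  0.061897  ]
man 2891 ((0.5639127492904663, 0.08992569148540497), (0.37405702471733093, 0.14034713804721832), 81.49006652832031) 0.04687980168790884
```

View pics/c2.png

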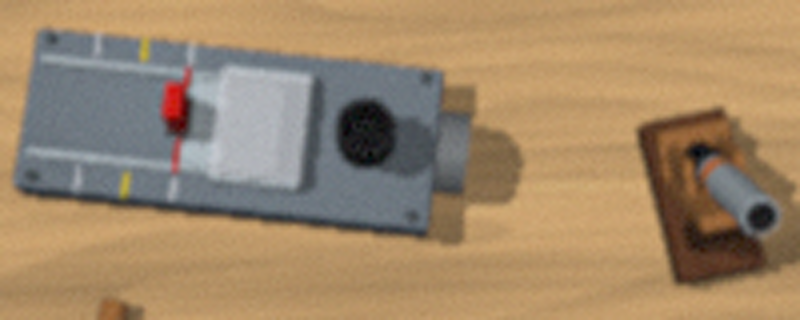

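View pics/c1.png

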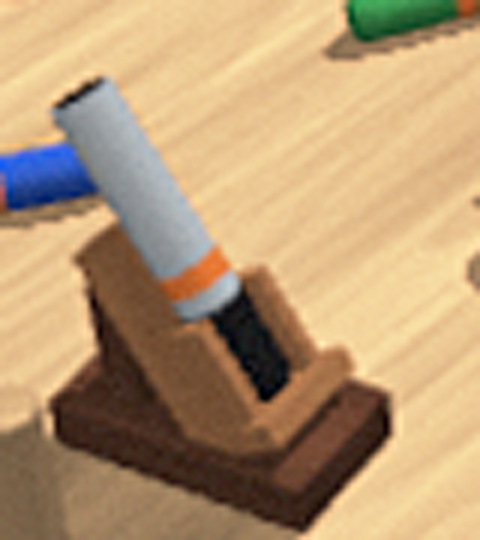

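The crops show the upper end of the nozzle clear of the rest at c2 (762,215), and the cup centre at c2 (366,132). The grip is at (175,107), and the yellow marks are at (145,50) and (125,185). The fits match the given sizes: tilt is 30°, rest yaw is about 9.5°, and manifold yaw is about -8.8°.

```bash
cat >> h.py <<'E'
import json
YR=np.radians(9.5); XR=np.array([np.cos(YR),np.sin(YR),0]); A=-.5*XR+np.array([0,0,np.sqrt(.75)])  # nozzle axis
P0=np.array([.4757,-.297,.1295])  # on axis; upper end at +.058
def ori(z,y):
    z=z/np.linalg.norm(z); y=y-z*(y@z); y/=np.linalg.norm(y)
    return R.from_matrix(np.stack([np.cross(y,z),y,z],1))
def rows(wps,claw=None,pose=None):
    """wps: (pos, Rotation, n); prints rows, shift then turn"""
    if pose is None: o=observe(); pose=(o["tool_pos"],R.from_rotvec(o["ee_rot"]))
    p,r=np.array(pose[0]),pose[1]; out=[]
    for t,q,n in wps:
        p0=p.copy(); rel=(r.inv()*q).as_rotvec(); 
        for k in range(n):
            d=r.inv().apply((np.array(t)-p0)/n)*100; p=p+(np.array(t)-p0)/n
            w=rel/n; r=r*R.from_rotvec(w)
            v=dict(zip(("dx","dy","dz","ax","ay","az"),np.r_[d.round(2),w.round(3)].tolist()))
            v={a:b for a,b in v.items() if abs(b)>=.002}
            if claw is not None: v["claw"]=claw
            out.append(v)
    for i in range(0,len(out),10): print(json.dumps(out[i:i+10]))
    return p,r
E
python3 - <<'E'
from h import *
o=observe(); r0=R.from_rotvec(o["ee_rot"]); d=np.array([0,0,-1.]); y=lambda a:np.array([np.cos(np.radians(a)),np.sin(np.radians(a)),0])
G=P0+.033*A; print("grasp",G)
rows([([.45,.35,.32],r0,10),([.50,-.02,.32],ori(d,y(5)),10),([.50,-.25,.30],ori(d,y(-80.5)),13),(G+[0,0,.10],ori(-A,y(-80.5)),7)])
E
```

```text
grasp [ 0.45942629 -0.29972329  0.15807884]
[{"dx": -3.29, "dy": -1.84, "dz": -0.7}, {"dx": -3.29, "dy": -1.84, "dz": -0.7}, {"dx": -3.29, "dy": -1.84, "dz": -0.7}, {"dx": -3.29, "dy": -1.84, "dz": -0.7}, {"dx": -3.29, "dy": -1.84, "dz": -0.7}, {"dx": -3.29, "dy": -1.84, "dz": -0.7}, {"dx": -3.29, "dy": -1.84, "dz": -0.7}, {"dx": -3.29, "dy": -1.84, "dz": -0.7}, {"dx": -3.29, "dy": -1.84, "dz": -0.7}, {"dx": -3.29, "dy": -1.84, "dz": -0.7}]
[{"dx": -1.55, "dy": -3.4, "az": 0.119}, {"dx": -1.95, "dy": -3.19, "az": 0.119}, {"dx": -2.31, "dy": -2.93, "az": 0.119}, {"dx": -2.64, "dy": -2.64, "az": 0.119}, {"dx": -2.94, "dy": -2.31, "az": 0.119}, {"dx": -3.19, "dy": -1.94, "az": 0.119}, {"dx": -3.4, "dy": -1.55, "az": 0.119}, {"dx": -3.56, "dy": -1.14, "az": 0.119}, {"dx": -3.67, "dy": -0.71, "az": 0.119}, {"dx": -3.72, "dy": -0.27, "az": 0.119}]
[{"dx": -1.76, "dy": -0.15, "dz": 0.15, "az": 0.115}, {"dx": -1.77, "dy": 0.05, "dz": 0.15, "az": 0.115}, {"dx": -1.75, "dy": 0.25, "dz": 0.15, "az": 0.115}, {"dx": -1.71, "dy": 0.45, "dz": 0.15, "az": 0.115}, {"dx": -1.65, "dy": 0.64, "dz": 0.15, "az": 0.115}, {"dx": -1.56, "dy": 0.83, "dz": 0.15, "az": 0.115}, {"dx": -1.46, "dy": 1.0, "dz": 0.15, "az": 0.115}, {"dx": -1.33, "dy": 1.16, "dz": 0.15, "az": 0.115}, {"dx": -1.19, "dy": 1.31, "dz": 0.15, "az": 0.115}, {"dx": -1.04, "dy": 1.43, "dz": 0.15, "az": 0.115}]
[{"dx": -0.86, "dy": 1.54, "dz": 0.15, "az": 0.115}, {"dx": -0.68, "dy": 1.63, "dz": 0.15, "az": 0.115}, {"dx": -0.49, "dy": 1.7, "dz": 0.15, "az": 0.115}, {"dx": -0.69, "dy": 0.6, "dz": 0.6, "ay": 0.075}, {"dx": -0.73, "dy": 0.6, "dz": 0.55, "ay": 0.075}, {"dx": -0.77, "dy": 0.6, "dz": 0.49, "ay": 0.075}, {"dx": -0.8, "dy": 0.6, "dz": 0.43, "ay": 0.075}, {"dx": -0.83, "dy": 0.6, "dz": 0.37, "ay": 0.075}, {"dx": -0.86, "dy": 0.6, "dz": 0.31, "ay": 0.075}, {"dx": -0.88, "dy": 0.6, "dz": 0.24, "ay": 0.075}]
```

>>> servo_tool([
  {"claw": 100,"dx": -3.3,"dy": -1.8,"dz": -0.7},
  {"claw": 100,"dx": -3.3,"dy": -1.8,"dz": -0.7},
  {"claw": 100,"dx": -3.3,"dy": -1.8,"dz": -0.7},
  {"claw": 100,"dx": -3.3,"dy": -1.8,"dz": -0.7},
  {"claw": 100,"dx": -3.3,"dy": -1.8,"dz": -0.7},
  {"claw": 100,"dx": -3.3,"dy": -1.8,"dz": -0.7},
  {"claw": 100,"dx": -3.3,"dy": -1.8,"dz": -0.7},
  {"claw": 100,"dx": -3.3,"dy": -1.8,"dz": -0.7},
  {"claw": 100,"dx": -3.3,"dy": -1.8,"dz": -0.7},
  {"claw": 100,"dx": -3.3,"dy": -1.8,"dz": -0.7},
])

```text
validation failed for argument at $.mo...
```

>>> servo_tool([
  {"dx": -1.55,"dy": -3.4,"az": 0.12},
  {"dx": -1.95,"dy": -3.2,"az": 0.12},
  {"dx": -2.3,"dy": -2.9,"az": 0.12},
  {"dx": -2.6,"dy": -2.6,"az": 0.12},
  {"dx": -2.9,"dy": -2.3,"az": 0.12},
  {"dx": -3.2,"dy": -1.9,"az": 0.12},
  {"dx": -3.4,"dy": -1.5,"az": 0.12},
  {"dx": -3.5,"dy": -1.1,"az": 0.12},
  {"dx": -3.6,"dy": -0.7,"az": 0.12},
  {"dx": -3.7,"dy": -0.3,"az": 0.12},
])

```text
validation failed for argument at $.mo...
```

>>> servo_tool([
  {"dx": -1.75,"dy": -0.15,"dz": 0.15,"az": 0.115},
  {"dx": -1.75,"dy": 0.05,"dz": 0.15,"az": 0.115},
  {"dx": -1.75,"dy": 0.25,"dz": 0.15,"az": 0.115},
  {"dx": -1.7,"dy": 0.45,"dz": 0.15,"az": 0.115},
  {"dx": -1.65,"dy": 0.65,"dz": 0.15,"az": 0.115},
  {"dx": -1.55,"dy": 0.85,"dz": 0.15,"az": 0.115},
  {"dx": -1.45,"dy": 1.0,"dz": 0.15,"az": 0.115},
  {"dx": -1.35,"dy": 1.15,"dz": 0.15,"az": 0.115},
  {"dx": -1.2,"dy": 1.3,"dz": 0.15,"az": 0.115},
  {"dx": -1.05,"dy": 1.45,"dz": 0.15,"az": 0.115},
])

```text
validation failed for argument at $.mo...
```

>>> servo_tool([
  {"claw": 100,"dx": -3.3,"dy": -1.8,"dz": -0.7,"ax": 0,"ay": 0,"az": 0},
])

```text
time: 0.18
tool_pos: [0.2121, 0.5974, 0.2557]
ee_rot: [-0.456, -3.107, 0.001]
ft_force: [0.5, -1.1, -0.1]
finger_gap: 0.0852
grasp_force: 0.0
```

All seven keys are needed in every row.

>>> servo_tool([
  {"claw": 100,"dx": -3.3,"dy": -1.8,"dz": -0.7,"ax": 0,"ay": 0,"az": 0},
  {"claw": 100,"dx": -3.3,"dy": -1.8,"dz": -0.7,"ax": 0,"ay": 0,"az": 0},
  {"claw": 100,"dx": -3.3,"dy": -1.8,"dz": -0.7,"ax": 0,"ay": 0,"az": 0},
  {"claw": 100,"dx": -3.3,"dy": -1.8,"dz": -0.7,"ax": 0,"ay": 0,"az": 0},
  {"claw": 100,"dx": -3.3,"dy": -1.8,"dz": -0.7,"ax": 0,"ay": 0,"az": 0},
  {"claw": 100,"dx": -3.3,"dy": -1.8,"dz": -0.7,"ax": 0,"ay": 0,"az": 0},
  {"claw": 100,"dx": -3.3,"dy": -1.8,"dz": -0.7,"ax": 0,"ay": 0,"az": 0},
  {"claw": 100,"dx": -3.3,"dy": -1.8,"dz": -0.7,"ax": 0,"ay": 0,"az": 0},
  {"claw": 100,"dx": -3.3,"dy": -1.8,"dz": -0.7,"ax": 0,"ay": 0,"az": 0},
])

```text
time: 0.93
tool_pos: [0.4532, 0.3522, 0.3205]
ee_rot: [-0.461, -3.107, 0.0]
ft_force: [-0.3, 1.0, 0.5]
finger_gap: 0.0854
grasp_force: 0.0
```

>>> servo_tool([
  {"claw": 100,"dx": -1.55,"dy": -3.4,"dz": 0,"ax": 0,"ay": 0,"az": 0.12},
  {"claw": 100,"dx": -1.95,"dy": -3.2,"dz": 0,"ax": 0,"ay": 0,"az": 0.12},
  {"claw": 100,"dx": -2.3,"dy": -2.9,"dz": 0,"ax": 0,"ay": 0,"az": 0.12},
  {"claw": 100,"dx": -2.6,"dy": -2.6,"dz": 0,"ax": 0,"ay": 0,"az": 0.12},
  {"claw": 100,"dx": -2.9,"dy": -2.3,"dz": 0,"ax": 0,"ay": 0,"az": 0.12},
  {"claw": 100,"dx": -3.2,"dy": -1.9,"dz": 0,"ax": 0,"ay": 0,"az": 0.12},
  {"claw": 100,"dx": -3.4,"dy": -1.5,"dz": 0,"ax": 0,"ay": 0,"az": 0.12},
  {"claw": 100,"dx": -3.5,"dy": -1.1,"dz": 0,"ax": 0,"ay": 0,"az": 0.12},
  {"claw": 100,"dx": -3.6,"dy": -0.7,"dz": 0,"ax": 0,"ay": 0,"az": 0.12},
  {"claw": 100,"dx": -3.7,"dy": -0.3,"dz": 0,"ax": 0,"ay": 0,"az": 0.12},
])

```text
time: 1.77
tool_pos: [0.5004, -0.0152, 0.3202]
ee_rot: [-2.142, -2.298, 0.0]
ft_force: [0.5, 0.3, 1.0]
finger_gap: 0.0854
grasp_force: 0.0
```

>>> servo_tool([
  {"claw": 100,"dx": -1.75,"dy": -0.15,"dz": 0.15,"ax": 0,"ay": 0,"az": 0.115},
  {"claw": 100,"dx": -1.75,"dy": 0.05,"dz": 0.15,"ax": 0,"ay": 0,"az": 0.115},
  {"claw": 100,"dx": -1.75,"dy": 0.25,"dz": 0.15,"ax": 0,"ay": 0,"az": 0.115},
  {"claw": 100,"dx": -1.7,"dy": 0.45,"dz": 0.15,"ax": 0,"ay": 0,"az": 0.115},
  {"claw": 100,"dx": -1.65,"dy": 0.65,"dz": 0.15,"ax": 0,"ay": 0,"az": 0.115},
  {"claw": 100,"dx": -1.55,"dy": 0.85,"dz": 0.15,"ax": 0,"ay": 0,"az": 0.115},
  {"claw": 100,"dx": -1.45,"dy": 1.0,"dz": 0.15,"ax": 0,"ay": 0,"az": 0.115},
  {"claw": 100,"dx": -1.35,"dy": 1.15,"dz": 0.15,"ax": 0,"ay": 0,"az": 0.115},
  {"claw": 100,"dx": -1.2,"dy": 1.3,"dz": 0.15,"ax": 0,"ay": 0,"az": 0.115},
  {"claw": 100,"dx": -1.05,"dy": 1.45,"dz": 0.15,"ax": 0,"ay": 0,"az": 0.115},
])

```text
time: 2.6
tool_pos: [0.4983, -0.1909, 0.305]
ee_rot: [-3.047, -0.764, 0.001]
ft_force: [0.7, 0.2, 0.0]
finger_gap: 0.0859
grasp_force: 0.0
```

Run:
```python
from h import *
o=observe();print(o["time"],o["qpos"].round(2)); d=np.array([0,0,-1.]); y=lambda a:np.array([np.cos(np.radians(a)),np.sin(np.radians(a)),0])
G=P0+.033*A
rows([([.50,-.25,.30],ori(d,y(-80.5)),4),(G+[0,0,.10],ori(-A,y(-80.5)),6)])
```

```text
2.6 [-0.42  0.26  1.79  0.    1.09  0.66]
[{"dx": -0.66, "dy": 1.32, "dz": 0.12, "az": 0.081}, {"dx": -0.55, "dy": 1.37, "dz": 0.12, "az": 0.081}, {"dx": -0.44, "dy": 1.41, "dz": 0.12, "az": 0.081}, {"dx": -0.32, "dy": 1.44, "dz": 0.12, "az": 0.081}, {"dx": -0.8, "dy": 0.71, "dz": 0.7, "ay": 0.087}, {"dx": -0.86, "dy": 0.71, "dz": 0.63, "ay": 0.087}, {"dx": -0.91, "dy": 0.71, "dz": 0.55, "ay": 0.087}, {"dx": -0.96, "dy": 0.71, "dz": 0.47, "ay": 0.087}, {"dx": -0.99, "dy": 0.71, "dz": 0.38, "ay": 0.087}, {"dx": -1.02, "dy": 0.71, "dz": 0.29, "ay": 0.087}]
```

>>> servo_tool([
  {"claw": 100,"dx": -0.65,"dy": 1.3,"dz": 0.1,"ax": 0,"ay": 0,"az": 0.08},
  {"claw": 100,"dx": -0.55,"dy": 1.35,"dz": 0.1,"ax": 0,"ay": 0,"az": 0.08},
  {"claw": 100,"dx": -0.45,"dy": 1.4,"dz": 0.1,"ax": 0,"ay": 0,"az": 0.08},
  {"claw": 100,"dx": -0.3,"dy": 1.45,"dz": 0.1,"ax": 0,"ay": 0,"az": 0.08},
  {"claw": 100,"dx": -0.8,"dy": 0.7,"dz": 0.7,"ax": 0,"ay": 0.087,"az": 0},
  {"claw": 100,"dx": -0.85,"dy": 0.7,"dz": 0.6,"ax": 0,"ay": 0.087,"az": 0},
  {"claw": 100,"dx": -0.9,"dy": 0.7,"dz": 0.55,"ax": 0,"ay": 0.087,"az": 0},
  {"claw": 100,"dx": -0.95,"dy": 0.7,"dz": 0.45,"ax": 0,"ay": 0.087,"az": 0},
  {"claw": 100,"dx": -1.0,"dy": 0.7,"dz": 0.4,"ax": 0,"ay": 0.087,"az": 0},
  {"claw": 100,"dx": -1.0,"dy": 0.7,"dz": 0.3,"ax": 0,"ay": 0.087,"az": 0},
])

```text
time: 3.43
tool_pos: [0.4631, -0.2946, 0.2621]
ee_rot: [-2.992, -0.267, -0.748]
ft_force: [0.2, 0.3, -0.1]
finger_gap: 0.0856
grasp_force: 0.0
```

Run:
```python
from h import *
o=observe();print(o["time"],o["qpos"].round(2),o["tool_pos"]); y=lambda a:np.array([np.cos(np.radians(a)),np.sin(np.radians(a)),0])
G=P0+.033*A;print(G)
rows([(G,ori(-A,y(-80.5)),6)])
```

```text
3.4333 [-0.89  0.23  2.09  0.69  0.7  -0.01] [ 0.46307713 -0.29456225  0.26213527]
[ 0.45942629 -0.29972329  0.15807884]
[{"dx": -0.88, "dy": 0.08, "dz": 1.49, "ay": 0.006, "az": 0.002}, {"dx": -0.89, "dy": 0.08, "dz": 1.49, "ay": 0.006, "az": 0.002}, {"dx": -0.9, "dy": 0.08, "dz": 1.48, "ay": 0.006, "az": 0.002}, {"dx": -0.91, "dy": 0.08, "dz": 1.48, "ay": 0.006, "az": 0.002}, {"dx": -0.92, "dy": 0.08, "dz": 1.47, "ay": 0.006, "az": 0.002}, {"dx": -0.92, "dy": 0.08, "dz": 1.47, "ay": 0.006, "az": 0.002}]
```

>>> servo_tool([
  {"claw": 100,"dx": -0.9,"dy": 0.08,"dz": 1.5,"ax": 0,"ay": 0.006,"az": 0.002},
  {"claw": 100,"dx": -0.9,"dy": 0.08,"dz": 1.5,"ax": 0,"ay": 0.006,"az": 0.002},
  {"claw": 100,"dx": -0.9,"dy": 0.08,"dz": 1.5,"ax": 0,"ay": 0.006,"az": 0.002},
  {"claw": 100,"dx": -0.9,"dy": 0.08,"dz": 1.5,"ax": 0,"ay": 0,"az": 0.002},
  {"claw": 100,"dx": -0.9,"dy": 0.08,"dz": 1.5,"ax": 0,"ay": 0,"az": 0.002},
  {"claw": 100,"dx": -0.9,"dy": 0.08,"dz": 1.0,"ax": 0,"ay": 0,"az": 0.002},
  {"claw": 100,"dx": 0,"dy": 0,"dz": 0,"ax": 0,"ay": 0,"az": 0},
])

```text
time: 4.02
tool_pos: [0.4568, -0.2982, 0.1592]
ee_rot: [-2.98, -0.247, -0.764]
ft_force: [-0.8, 0.1, -1.0]
finger_gap: 0.0854
grasp_force: 0.0
```

Run:
```python
from h import *
o=observe();print(o["time"],o["qpos"].round(2),o["tool_pos"],o["ft_force"]); y=lambda a:np.array([np.cos(np.radians(a)),np.sin(np.radians(a)),0])
G=P0+.033*A;print(G)
rows([(G,ori(-A,y(-80.5)),1)])
save(snapshot("scene"),"g1.png",(150,180,260,290),5)
```

```text
4.0167 [-0.92  0.41  2.19  1.01  0.54 -0.4 ] [ 0.45679316 -0.29823774  0.15924165] [-0.78276233  0.14055468 -0.99243055]
[ 0.45942629 -0.29972329  0.15807884]
[{"dx": 0.15, "dy": 0.19, "dz": 0.21, "ax": -0.013, "ay": 0.021, "az": -0.004}]
```

View pics/g1.png

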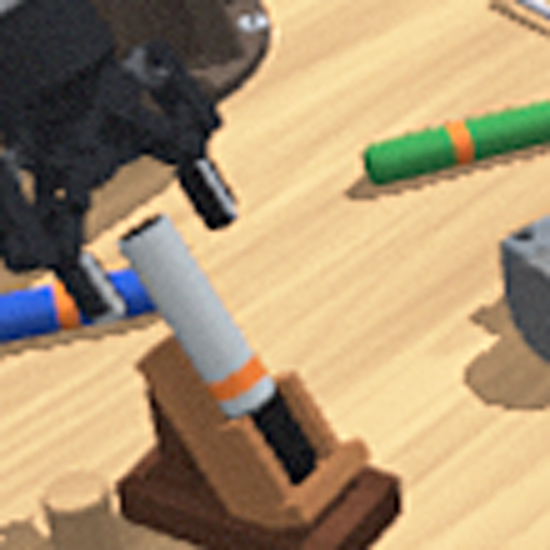

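The fingers straddle the upper end of the nozzle, with pads at (212,195) and (95,285) around the tube end at (145,230). I'll trim the pose and close.

>>> servo_tool([
  {"claw": 100,"dx": 0.15,"dy": 0.2,"dz": 0.2,"ax": -0.012,"ay": 0.02,"az": 0},
  {"claw": 0,"dx": 0,"dy": 0,"dz": 0,"ax": 0,"ay": 0,"az": 0},
  {"claw": 0,"dx": 0,"dy": 0,"dz": 0,"ax": 0,"ay": 0,"az": 0},
  {"claw": 0,"dx": 0,"dy": 0,"dz": 0,"ax": 0,"ay": 0,"az": 0},
  {"claw": 0,"dx": 0,"dy": 0,"dz": 0,"ax": 0,"ay": 0,"az": 0},
  {"claw": 0,"dx": 0,"dy": 0,"dz": 0,"ax": 0,"ay": 0,"az": 0},
  {"claw": 0,"dx": 0,"dy": 0,"dz": 0,"ax": 0,"ay": 0,"az": 0},
  {"claw": 0,"dx": 0,"dy": 0,"dz": 0,"ax": 0,"ay": 0,"az": 0},
])

```text
time: 4.73
tool_pos: [0.4606, -0.3006, 0.1612]
ee_rot: [-2.984, -0.245, -0.802]
ft_force: [-5.7, 1.5, 9.9]
finger_gap: 0.0288
grasp_force: 58.1
```

Run:
```python
from h import *
o=observe();print(o["tool_pos"],o["ft_force"]); r=R.from_rotvec(o["ee_rot"])
print(r.inv().apply(A))
rows([(o["tool_pos"]+.15*A,r,8)])
```

```text
[ 0.46061907 -0.30061117  0.16124252] [-5.70986145  1.51822979  9.93910459]
[ 0.00170303  0.00149909 -0.99999743]
[{"dz": -1.87}, {"dz": -1.87}, {"dz": -1.87}, {"dz": -1.87}, {"dz": -1.87}, {"dz": -1.87}, {"dz": -1.87}, {"dz": -1.87}]
```

>>> servo_tool([
  {"claw": 0,"dx": 0,"dy": 0,"dz": -0.7,"ax": 0,"ay": 0,"az": 0},
  {"claw": 0,"dx": 0,"dy": 0,"dz": -1.2,"ax": 0,"ay": 0,"az": 0},
  {"claw": 0,"dx": 0,"dy": 0,"dz": -1.2,"ax": 0,"ay": 0,"az": 0},
  {"claw": 0,"dx": 0,"dy": 0,"dz": -1.2,"ax": 0,"ay": 0,"az": 0},
  {"claw": 0,"dx": 0,"dy": 0,"dz": -1.2,"ax": 0,"ay": 0,"az": 0},
  {"claw": 0,"dx": 0,"dy": 0,"dz": -1.2,"ax": 0,"ay": 0,"az": 0},
  {"claw": 0,"dx": 0,"dy": 0,"dz": -1.2,"ax": 0,"ay": 0,"az": 0},
  {"claw": 0,"dx": 0,"dy": 0,"dz": -1.2,"ax": 0,"ay": 0,"az": 0},
])

```text
time: 5.4
tool_pos: [0.415, -0.3081, 0.2403]
ee_rot: [-2.985, -0.245, -0.801]
ft_force: [1.3, 0.9, -1.5]
finger_gap: 0.0287
grasp_force: 59.3
```

Run:
```python
from h import *
o=observe();print(o["qpos"].round(2),o["tool_pos"],o["ft_force"],o["finger_gap"],o["grasp_force"]); r=R.from_rotvec(o["ee_rot"])
print(r.inv().apply(A))
```

```text
[-1.02  0.24  2.17  0.81  0.69 -0.25] [ 0.41495062 -0.30809012  0.24027551] [ 1.29866147  0.93202976 -1.50318095] 0.028683774063264066 59.34018552303314
[ 6.30142048e-04  1.64676137e-03 -9.99998446e-01]
```

Run:
```python
from h import *
o=observe(); r=R.from_rotvec(o["ee_rot"]); d=np.array([0,0,-1.]); y=lambda a:np.array([np.cos(np.radians(a)),np.sin(np.radians(a)),0])
q=ori(d,y(-80.5))
rows([(o["tool_pos"]+[.02,0,.11],r,4),([.50,-.2,.34],q,6),([.551,-.0125,.34],q,5),([.551,-.0125,.265],q,5)])
```

```text
[{"dx": 1.8, "dy": 0.08, "dz": -2.13}, {"dx": 1.8, "dy": 0.08, "dz": -2.13}, {"dx": 1.8, "dy": 0.08, "dz": -2.13}, {"dx": 1.8, "dy": 0.08, "dz": -2.13}, {"dx": 1.09, "dy": -1.6, "dz": 0.83, "ay": -0.087}, {"dx": 1.16, "dy": -1.6, "dz": 0.73, "ay": -0.087}, {"dx": 1.22, "dy": -1.6, "dz": 0.63, "ay": -0.087}, {"dx": 1.27, "dy": -1.6, "dz": 0.52, "ay": -0.087}, {"dx": 1.31, "dy": -1.6, "dz": 0.41, "ay": -0.087}, {"dx": 1.35, "dy": -1.6, "dz": 0.29, "ay": -0.087}]
[{"dx": 1.62, "dy": -3.53}, {"dx": 1.62, "dy": -3.53}, {"dx": 1.62, "dy": -3.53}, {"dx": 1.62, "dy": -3.53}, {"dx": 1.62, "dy": -3.53}, {"dz": 1.5}, {"dz": 1.5}, {"dz": 1.5}, {"dz": 1.5}, {"dz": 1.5}]
```

>>> servo_tool([
  {"claw": 0,"dx": 1.8,"dy": 0.1,"dz": -2.1,"ax": 0,"ay": 0,"az": 0},
  {"claw": 0,"dx": 1.8,"dy": 0.1,"dz": -2.1,"ax": 0,"ay": 0,"az": 0},
  {"claw": 0,"dx": 1.8,"dy": 0.1,"dz": -2.1,"ax": 0,"ay": 0,"az": 0},
  {"claw": 0,"dx": 1.8,"dy": 0.1,"dz": -2.1,"ax": 0,"ay": 0,"az": 0},
  {"claw": 0,"dx": 1.1,"dy": -1.6,"dz": 0.8,"ax": 0,"ay": -0.087,"az": 0},
  {"claw": 0,"dx": 1.15,"dy": -1.6,"dz": 0.7,"ax": 0,"ay": -0.087,"az": 0},
  {"claw": 0,"dx": 1.2,"dy": -1.6,"dz": 0.6,"ax": 0,"ay": -0.087,"az": 0},
  {"claw": 0,"dx": 1.25,"dy": -1.6,"dz": 0.5,"ax": 0,"ay": -0.087,"az": 0},
  {"claw": 0,"dx": 1.3,"dy": -1.6,"dz": 0.4,"ax": 0,"ay": -0.087,"az": 0},
  {"claw": 0,"dx": 1.35,"dy": -1.6,"dz": 0.3,"ax": 0,"ay": -0.087,"az": 0},
])

```text
time: 6.23
tool_pos: [0.4992, -0.2024, 0.3407]
ee_rot: [3.128, 0.254, 0.013]
ft_force: [1.6, -0.7, -0.9]
finger_gap: 0.0287
grasp_force: 59.4
```

>>> servo_tool([
  {"claw": 0,"dx": 1.0,"dy": -2.2,"dz": 0,"ax": 0,"ay": 0,"az": 0},
  {"claw": 0,"dx": 1.0,"dy": -2.2,"dz": 0,"ax": 0,"ay": 0,"az": 0},
  {"claw": 0,"dx": 1.0,"dy": -2.2,"dz": 0,"ax": 0,"ay": 0,"az": 0},
  {"claw": 0,"dx": 1.0,"dy": -2.2,"dz": 0,"ax": 0,"ay": 0,"az": 0},
  {"claw": 0,"dx": 1.0,"dy": -2.2,"dz": 0,"ax": 0,"ay": 0,"az": 0},
  {"claw": 0,"dx": 1.0,"dy": -2.2,"dz": 0,"ax": 0,"ay": 0,"az": 0},
  {"claw": 0,"dx": 1.0,"dy": -2.2,"dz": 0,"ax": 0,"ay": 0,"az": 0},
  {"claw": 0,"dx": 1.0,"dy": -2.2,"dz": 0,"ax": 0,"ay": 0,"az": 0},
  {"claw": 0,"dx": 0,"dy": 0,"dz": 0,"ax": 0,"ay": 0,"az": 0},
])

```text
time: 6.98
tool_pos: [0.5498, -0.0131, 0.3409]
ee_rot: [-3.129, -0.258, -0.019]
ft_force: [-0.4, -0.1, -2.1]
finger_gap: 0.0289
grasp_force: 59.5
```

Run:
```python
from h import *
o=observe();print(o["time"],o["qpos"].round(2),o["tool_pos"],o["ft_force"],o["finger_gap"],R.from_rotvec(o["ee_rot"]).as_matrix().round(3)); d=np.array([0,0,-1.]); y=lambda a:np.array([np.cos(np.radians(a)),np.sin(np.radians(a)),0])
q=ori(d,y(-80.5))
rows([([.551,-.0125,.265],q,6)])
```

```text
6.9833 [-0.08  0.25  1.72  0.    1.16  1.32] [ 0.54981439 -0.01305323  0.34089692] [-0.43646331 -0.13490512 -2.08672486] 0.0289125752358544 [[ 0.986  0.164  0.012]
 [ 0.164 -0.986  0.002]
 [ 0.012 -0.    -1.   ]]
[{"dx": 0.01, "dy": -0.01, "dz": 1.27, "ay": -0.002}, {"dx": 0.01, "dy": -0.01, "dz": 1.27, "ay": -0.002}, {"dx": 0.01, "dy": -0.01, "dz": 1.27, "ay": -0.002}, {"dx": 0.01, "dy": -0.01, "dz": 1.27, "ay": -0.002}, {"dx": 0.02, "dy": -0.01, "dz": 1.27, "ay": -0.002}, {"dx": 0.02, "dy": -0.01, "dz": 1.26, "ay": -0.002}]
```

>>> servo_tool([
  {"claw": 0,"dx": 0,"dy": 0,"dz": 1.25,"ax": 0,"ay": -0.002,"az": 0},
  {"claw": 0,"dx": 0,"dy": 0,"dz": 1.25,"ax": 0,"ay": -0.002,"az": 0},
  {"claw": 0,"dx": 0.05,"dy": 0,"dz": 1.25,"ax": 0,"ay": -0.002,"az": 0},
  {"claw": 0,"dx": 0.05,"dy": 0,"dz": 1.25,"ax": 0,"ay": -0.002,"az": 0},
  {"claw": 0,"dx": 0,"dy": 0,"dz": 1.25,"ax": 0,"ay": -0.002,"az": 0},
  {"claw": 0,"dx": 0,"dy": 0,"dz": 1.25,"ax": 0,"ay": -0.002,"az": 0},
  {"claw": 0,"dx": 0,"dy": 0,"dz": 0,"ax": 0,"ay": 0,"az": 0},
])

```text
time: 7.57
tool_pos: [0.5494, -0.0161, 0.2637]
ee_rot: [-3.131, -0.256, 0.006]
ft_force: [-0.1, 0.5, -1.2]
finger_gap: 0.0289
grasp_force: 59.5
```

Run:
```python
from h import *
o=observe();print(o["tool_pos"],R.from_rotvec(o["ee_rot"]).as_matrix()[:,2])
from scipy.optimize import least_squares
s=snapshot("scene");save(s,"h1.png",(240,130,340,250),5)
import pickle
W=world(s);im=s["img"].astype(int);r,g,b=im[...,0],im[...,1],im[...,2];z=W[...,2]
m=(np.hypot(W[...,0]-.55,W[...,1]+.012)<.04)
for lo,hi in[(.10,.13),(.13,.15),(.15,.17),(.17,.19),(.19,.21),(.21,.23)]:
    k=m&(z>lo)&(z<hi);P=W[k];print(lo,len(P),P.mean(0).round(4) if len(P) else "",im[k].mean(0).round() if len(P) else "")
P=W[m&(z>.135)&(z<.235)]
P=P[np.hypot(P[:,0]-.55,P[:,1]+.012)<.022]
def f(p):
    a=np.array([p[2],p[3],1]);a/=np.linalg.norm(a);q=P-np.array([p[0],p[1],.18]);return np.linalg.norm(q-np.outer(q@a,a),axis=1)-.015
x=least_squares(f,[.55,-.012,0,0],loss="soft_l1",f_scale=.002).x;print("noz",len(P),x)
C=W[m&(z>.055)&(z<.09)&(r<80)&(g<80)]
C=C[np.hypot(C[:,0]-.55,C[:,1]+.012)<.032]
for rad in(.025,):
    y=least_squares(lambda p:np.hypot(C[:,0]-p[0],C[:,1]-p[1])-rad,[.55,-.012],loss="soft_l1",f_scale=.002).x;print("cup scene",len(C),y)
s=snapshot("top");save(s,"h2.png",(230,160,330,240),6)
```

```text
[ 0.54940394 -0.01611661  0.26371169] [-3.79782837e-03 -1.83690011e-04 -9.99992771e-01]
0.1 7 [ 0.5513 -0.0227  0.127 ] [100.  80.  62.]
0.13 57 [ 0.5546 -0.0236  0.1403] [47. 39. 34.]
0.15 66 [ 0.554  -0.0246  0.1602] [39. 33. 29.]
0.17 57 [ 0.5543 -0.0256  0.1803] [129. 105.  91.]
0.19 60 [ 0.5553 -0.0251  0.2   ] [145. 122. 109.]
0.21 65 [ 0.5547 -0.025   0.22  ] [132. 133. 134.]
noz 310 [ 0.54731519 -0.01574147 -0.00310104 -0.01075598]
cup scene 201 [ 0.55062403 -0.01146122]
```

View pics/h1.png

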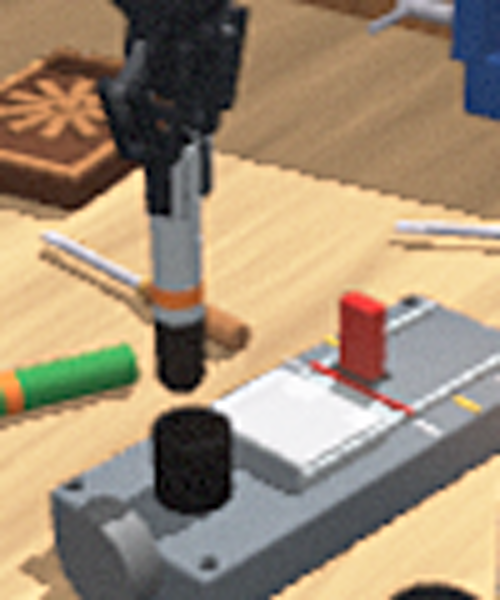

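The picture shows the black nozzle end at (180,385) hanging left of the cup rim at (192,415). The fits put it about 3 mm short in both x and y, so I shift it and go down part of the way.

>>> servo_tool([
  {"claw": 0,"dx": 0.3,"dy": -0.3,"dz": 0,"ax": 0,"ay": 0,"az": 0},
  {"claw": 0,"dx": 0,"dy": 0,"dz": 0.5,"ax": 0,"ay": 0.004,"az": 0},
  {"claw": 0,"dx": 0,"dy": 0,"dz": 0.6,"ax": 0,"ay": 0,"az": 0},
  {"claw": 0,"dx": 0,"dy": 0,"dz": 0.6,"ax": 0,"ay": 0,"az": 0},
  {"claw": 0,"dx": 0,"dy": 0,"dz": 0.6,"ax": 0,"ay": 0,"az": 0},
  {"claw": 0,"dx": 0,"dy": 0,"dz": 0.5,"ax": 0,"ay": 0,"az": 0},
  {"claw": 0,"dx": 0,"dy": 0,"dz": 0.5,"ax": 0,"ay": 0,"az": 0},
  {"claw": 0,"dx": 0,"dy": 0,"dz": 0.4,"ax": 0,"ay": 0,"az": 0},
  {"claw": 0,"dx": 0,"dy": 0,"dz": 0.3,"ax": 0,"ay": 0,"az": 0},
  {"claw": 0,"dx": 0,"dy": 0,"dz": 0,"ax": 0,"ay": 0,"az": 0},
])

```text
time: 8.5
tool_pos: [0.5531, -0.0119, 0.2248]
ee_rot: [-3.13, -0.257, -0.004]
ft_force: [0.2, -0.3, -1.3]
finger_gap: 0.0286
grasp_force: 59.5
```

>>> servo_tool([
  {"claw": 0,"dx": 0,"dy": 0,"dz": 0.5,"ax": 0,"ay": 0,"az": 0},
  {"claw": 0,"dx": 0,"dy": 0,"dz": 0.5,"ax": 0,"ay": 0,"az": 0},
  {"claw": 0,"dx": 0,"dy": 0,"dz": 0.5,"ax": 0,"ay": 0,"az": 0},
  {"claw": 0,"dx": 0,"dy": 0,"dz": 0.5,"ax": 0,"ay": 0,"az": 0},
  {"claw": 0,"dx": 0,"dy": 0,"dz": 0.4,"ax": 0,"ay": 0,"az": 0},
  {"claw": 0,"dx": 0,"dy": 0,"dz": 0.3,"ax": 0,"ay": 0,"az": 0},
  {"claw": 0,"dx": 0,"dy": 0,"dz": 0.3,"ax": 0,"ay": 0,"az": 0},
  {"claw": 0,"dx": 0,"dy": 0,"dz": 0,"ax": 0,"ay": 0,"az": 0},
])

```text
time: 9.17
tool_pos: [0.5532, -0.0119, 0.1949]
ee_rot: [-3.13, -0.257, -0.004]
ft_force: [-0.2, 0.0, -1.0]
finger_gap: 0.0288
grasp_force: 59.5
```

>>> servo_tool([
  {"claw": 0,"dx": 0,"dy": 0,"dz": 0.2,"ax": 0,"ay": 0,"az": 0},
  {"claw": 0,"dx": 0,"dy": 0,"dz": 0.2,"ax": 0,"ay": 0,"az": 0},
  {"claw": 0,"dx": 0,"dy": 0,"dz": 0.1,"ax": 0,"ay": 0,"az": 0},
  {"claw": 0,"dx": 0,"dy": 0,"dz": 0,"ax": 0,"ay": 0,"az": 0},
])

```text
time: 9.5
tool_pos: [0.5534, -0.0119, 0.1903]
ee_rot: [-3.13, -0.257, -0.005]
ft_force: [0.4, 0.5, -1.3]
finger_gap: 0.0285
grasp_force: 59.5
```

>>> servo_tool([
  {"claw": 0,"dx": 0,"dy": 0,"dz": 0.1,"ax": 0,"ay": 0,"az": 0},
  {"claw": 0,"dx": 0,"dy": 0,"dz": 0.1,"ax": 0,"ay": 0,"az": 0},
  {"claw": 0,"dx": 0,"dy": 0,"dz": 0.1,"ax": 0,"ay": 0,"az": 0},
  {"claw": 0,"dx": 0,"dy": 0,"dz": 0,"ax": 0,"ay": 0,"az": 0},
])

```text
time: 9.83
tool_pos: [0.554, -0.0119, 0.1881]
ee_rot: [-3.13, -0.257, -0.008]
ft_force: [-0.5, -0.4, 8.6]
finger_gap: 0.0287
grasp_force: 60.8
```

The floor is touched, with the vertical force up by about 10 N at the expected height. I let go and lift straight up.

>>> servo_tool([
  {"claw": 100,"dx": 0,"dy": 0,"dz": 0,"ax": 0,"ay": 0,"az": 0},
  {"claw": 100,"dx": 0,"dy": 0,"dz": 0,"ax": 0,"ay": 0,"az": 0},
  {"claw": 100,"dx": 0,"dy": 0,"dz": 0,"ax": 0,"ay": 0,"az": 0},
  {"claw": 100,"dx": 0,"dy": 0,"dz": 0,"ax": 0,"ay": 0,"az": 0},
  {"claw": 100,"dx": 0,"dy": 0,"dz": 0,"ax": 0,"ay": 0,"az": 0},
  {"claw": 100,"dx": 0,"dy": 0,"dz": 0,"ax": 0,"ay": 0,"az": 0},
  {"claw": 100,"dx": 0,"dy": 0,"dz": -1.5,"ax": 0,"ay": 0,"az": 0},
  {"claw": 100,"dx": 0,"dy": 0,"dz": -2.5,"ax": 0,"ay": 0,"az": 0},
  {"claw": 100,"dx": 0,"dy": 0,"dz": -3,"ax": 0,"ay": 0,"az": 0},
  {"claw": 100,"dx": 0,"dy": 0,"dz": -3,"ax": 0,"ay": 0,"az": 0},
])

```text
time: 10.67
tool_pos: [0.5527, -0.012, 0.2883]
ee_rot: [-3.13, -0.257, -0.004]
ft_force: [0.6, 0.5, -0.0]
finger_gap: 0.0853
grasp_force: 0.0
```

Run:
```python
from h import *
o=observe();print(o["time"],o["tool_pos"])
from scipy.optimize import least_squares
s=snapshot("scene");save(s,"i1.png",(240,130,340,250),5)
W=world(s);im=s["img"].astype(int);r,g,b=im[...,0],im[...,1],im[...,2];z=W[...,2]
P=W[(np.hypot(W[...,0]-.55,W[...,1]+.012)<.03)&(z>.11)&(z<.235)]
def f(p):
    a=np.array([p[2],p[3],1]);a/=np.linalg.norm(a);q=P-np.array([p[0],p[1],.15]);return np.linalg.norm(q-np.outer(q@a,a),axis=1)-.015
print("noz",len(P),least_squares(f,[.55,-.012,0,0],loss="soft_l1",f_scale=.002).x,"top z",np.percentile(P[:,2],[95,98,100]))
for n in("scene","top"):
    if n=="top": s=snapshot(n);W=world(s);im=s["img"].astype(int);r,g,b=im[...,0],im[...,1],im[...,2];z=W[...,2]
    m=(r>120)&(g<80)&(b<80)&(np.hypot(W[...,0]-.573,W[...,1]-.138)<.05)
    for lo,hi in((.04,.06),(.065,.09),(.09,.108),(.11,.13)):
        P=W[m&(z>lo)&(z<hi)]
        if len(P):print(n,lo,len(P),P.mean(0).round(4),np.percentile(P[:,:2],[3,97],axis=0).round(4).tolist())
```

```text
10.6667 [ 0.55265435 -0.01199822  0.28828733]
noz 338 [ 0.55237358 -0.00959312 -0.00334723  0.00898055] top z [0.20997844 0.21055334 0.21250792]
scene 0.04 18 [0.5692 0.1413 0.0509] [[0.5363, 0.1339], [0.6071, 0.1473]]
scene 0.065 56 [0.576  0.1356 0.0783] [[0.5597, 0.1316], [0.5882, 0.1436]]
scene 0.09 41 [0.5756 0.135  0.0993] [[0.5597, 0.1309], [0.5881, 0.1392]]
scene 0.11 26 [0.5757 0.1359 0.1154] [[0.5607, 0.1311], [0.5884, 0.1409]]
top 0.11 2 [0.5644 0.1463 0.1218] [[0.5632, 0.1462], [0.5655, 0.1465]]
```

View pics/i1.png

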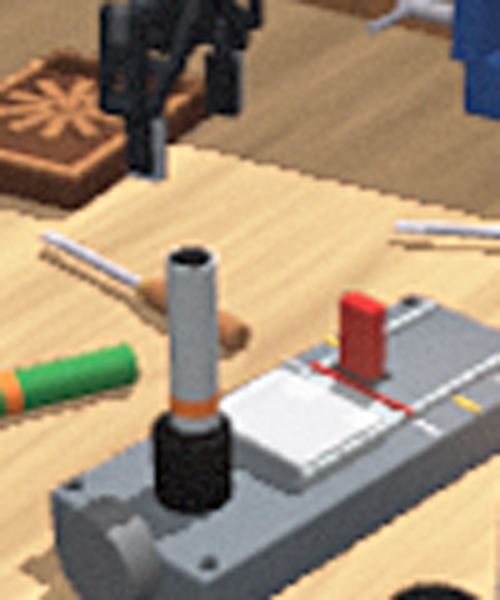

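The nozzle stands home in the cup, with its upper end at z = 0.210 as it should be. The grip at (362,335) is still at the white shut marks. I now measure the marks from the top picture (pixels read off crop c2) and plan the approach to the grip.

Run:
```python
from h import *
import pickle
s=pickle.load(open("top.pkl","rb"));K=s["mtx"];T=np.linalg.inv(s["world_to_cam"])
def onz(u,v,z):
    u=190+(u-1.5)/4;v=170+(v-1.5)/4
    d=T[:3,:3]@np.array([(u-K[0,2])/K[0,0],-(v-K[1,2])/K[1,1],-1]);c=T[:3,3];return c+d*(z-c[2])/d[2]
Y=.0465 # top view reads ~1.5 mm high
q={}
for n,a,b in(("shut",(191,52),(175,188)),("half",(145,50),(125,185)),("open",(99,44),(78,178)),("pointer",(188,75),(176,168))):
    A1,B1=onz(*a,Y),onz(*b,Y);q[n]=(A1+B1)/2;print(n,q[n][:2].round(4),np.degrees(np.arctan2(*(B1-A1)[1::-1])).round(1))
print("cup",onz(366,132,.0965))
print("grip top",onz(175,90,.1195))
v=q["open"]-q["shut"];print(np.linalg.norm(v),np.degrees(np.arctan2(v[1],v[0])))
o=observe();y=lambda a:np.array([np.cos(np.radians(a)),np.sin(np.radians(a)),0])
Q=ori(np.array([0,0,-1.]),y(-98.8)); g=[.573,.138]
rows([([.56,.06,.288],o and R.from_rotvec(o["ee_rot"]),3),([*g,.25],Q,6),([*g,.098],Q,10)])
```

```text
shut [0.5734 0.1401] 172.6
half [0.5772 0.1804] 171.3
open [0.5844 0.2195] 171.2
pointer [0.5718 0.141 ] 172.0
cup [ 0.54412275 -0.01247551  0.0965    ]
grip top [0.57912418 0.13884165 0.1195    ]
0.08016829853904968 82.1230886635466
[{"dx": 0.54, "dy": -2.35, "dz": 0.14}, {"dx": 0.54, "dy": -2.35, "dz": 0.14}, {"dx": 0.54, "dy": -2.35, "dz": 0.14}, {"dx": 0.42, "dy": -1.25, "dz": 0.64, "ay": -0.002, "az": 0.053}, {"dx": 0.35, "dy": -1.27, "dz": 0.64, "ay": -0.002, "az": 0.053}, {"dx": 0.29, "dy": -1.29, "dz": 0.64, "ay": -0.002, "az": 0.053}, {"dx": 0.22, "dy": -1.3, "dz": 0.63, "ay": -0.002, "az": 0.053}, {"dx": 0.15, "dy": -1.31, "dz": 0.63, "ay": -0.002, "az": 0.053}, {"dx": 0.08, "dy": -1.32, "dz": 0.63, "ay": -0.002, "az": 0.053}, {"dz": 1.52}]
[{"dz": 1.52}, {"dz": 1.52}, {"dz": 1.52}, {"dz": 1.52}, {"dz": 1.52}, {"dz": 1.52}, {"dz": 1.52}, {"dz": 1.52}, {"dz": 1.52}]
```

>>> servo_tool([
  {"claw": 100,"dx": 0.5,"dy": -2.4,"dz": 0,"ax": 0,"ay": 0,"az": 0},
  {"claw": 100,"dx": 0.5,"dy": -2.4,"dz": 0,"ax": 0,"ay": 0,"az": 0},
  {"claw": 100,"dx": 0.5,"dy": -2.4,"dz": 0,"ax": 0,"ay": 0,"az": 0},
  {"claw": 100,"dx": 0.4,"dy": -1.3,"dz": 0.6,"ax": 0,"ay": 0,"az": 0.053},
  {"claw": 100,"dx": 0.35,"dy": -1.3,"dz": 0.6,"ax": 0,"ay": 0,"az": 0.053},
  {"claw": 100,"dx": 0.3,"dy": -1.3,"dz": 0.6,"ax": 0,"ay": 0,"az": 0.053},
  {"claw": 100,"dx": 0.2,"dy": -1.3,"dz": 0.6,"ax": 0,"ay": 0,"az": 0.053},
  {"claw": 100,"dx": 0.15,"dy": -1.3,"dz": 0.6,"ax": 0,"ay": 0,"az": 0.053},
  {"claw": 100,"dx": 0.1,"dy": -1.3,"dz": 0.6,"ax": 0,"ay": 0,"az": 0.053},
  {"claw": 100,"dx": 0,"dy": 0,"dz": 0,"ax": 0,"ay": 0,"az": 0},
])

```text
time: 11.6
tool_pos: [0.5684, 0.1419, 0.2501]
ee_rot: [-3.13, 0.245, -0.003]
ft_force: [-0.6, -0.5, -0.0]
finger_gap: 0.0854
grasp_force: 0.0
```

Run:
```python
from h import *
o=observe();print(o["time"],o["qpos"].round(2),o["tool_pos"]);y=lambda a:np.array([np.cos(np.radians(a)),np.sin(np.radians(a)),0])
Q=ori(np.array([0,0,-1.]),y(-98.5)); g=[.574,.1395]
rows([([*g,.25],Q,1),([*g,.098],Q,9)])
```

```text
11.6 [0.19 0.39 1.75 0.   1.   1.92] [0.56835253 0.14185653 0.2501107 ]
[{"dx": 0.59, "dy": 0.15, "dz": 0.01, "ax": -0.002, "az": -0.008}, {"dz": 1.69}, {"dz": 1.69}, {"dz": 1.69}, {"dz": 1.69}, {"dz": 1.69}, {"dz": 1.69}, {"dz": 1.69}, {"dz": 1.69}, {"dz": 1.69}]
```

>>> servo_tool([
  {"claw": 100,"dx": 0.6,"dy": 0.15,"dz": 0,"ax": 0,"ay": 0,"az": -0.008},
  {"claw": 100,"dx": 0,"dy": 0,"dz": 1.7,"ax": 0,"ay": 0,"az": 0},
  {"claw": 100,"dx": 0,"dy": 0,"dz": 1.7,"ax": 0,"ay": 0,"az": 0},
  {"claw": 100,"dx": 0,"dy": 0,"dz": 1.7,"ax": 0,"ay": 0,"az": 0},
  {"claw": 100,"dx": 0,"dy": 0,"dz": 1.7,"ax": 0,"ay": 0,"az": 0},
  {"claw": 100,"dx": 0,"dy": 0,"dz": 1.7,"ax": 0,"ay": 0,"az": 0},
  {"claw": 100,"dx": 0,"dy": 0,"dz": 1.7,"ax": 0,"ay": 0,"az": 0},
  {"claw": 100,"dx": 0,"dy": 0,"dz": 1.7,"ax": 0,"ay": 0,"az": 0},
  {"claw": 100,"dx": 0,"dy": 0,"dz": 1.7,"ax": 0,"ay": 0,"az": 0},
  {"claw": 100,"dx": 0,"dy": 0,"dz": 1.6,"ax": 0,"ay": 0,"az": 0},
])

```text
time: 12.43
tool_pos: [0.5755, 0.1369, 0.0991]
ee_rot: [-3.132, 0.226, -0.006]
ft_force: [-0.4, 0.1, 0.3]
finger_gap: 0.0853
grasp_force: 0.0
```

>>> servo_tool([
  {"claw": 100,"dx": 0,"dy": 0,"dz": 0,"ax": 0,"ay": 0,"az": 0},
  {"claw": 0,"dx": 0,"dy": 0,"dz": 0,"ax": 0,"ay": 0,"az": 0},
  {"claw": 0,"dx": 0,"dy": 0,"dz": 0,"ax": 0,"ay": 0,"az": 0},
  {"claw": 0,"dx": 0,"dy": 0,"dz": 0,"ax": 0,"ay": 0,"az": 0},
  {"claw": 0,"dx": 0,"dy": 0,"dz": 0,"ax": 0,"ay": 0,"az": 0},
  {"claw": 0,"dx": 0,"dy": 0,"dz": 0,"ax": 0,"ay": 0,"az": 0},
  {"claw": 0,"dx": 0,"dy": 0,"dz": 0,"ax": 0,"ay": 0,"az": 0},
  {"claw": 0,"dx": 0,"dy": 0,"dz": 0,"ax": 0,"ay": 0,"az": 0},
  {"claw": 0,"dx": 0,"dy": 0,"dz": 0,"ax": 0,"ay": 0,"az": 0},
])

```text
time: 13.18
tool_pos: [0.5761, 0.141, 0.1011]
ee_rot: [-3.128, 0.229, -0.01]
ft_force: [-1.6, 31.9, 9.5]
finger_gap: 0.0154
grasp_force: 61.6
```

Run:
```python
from h import *
o=observe();print(o["time"],o["tool_pos"],o["ft_force"],o["finger_gap"],o["grasp_force"])
save(snapshot("scene"),"j1.png",(260,140,370,250),5)
```

```text
13.1833 [0.57605884 0.14096929 0.10107621] [-1.64890982 31.85375937  9.51042348] 0.015351868457415357 61.635721921920776
```

View pics/j1.png

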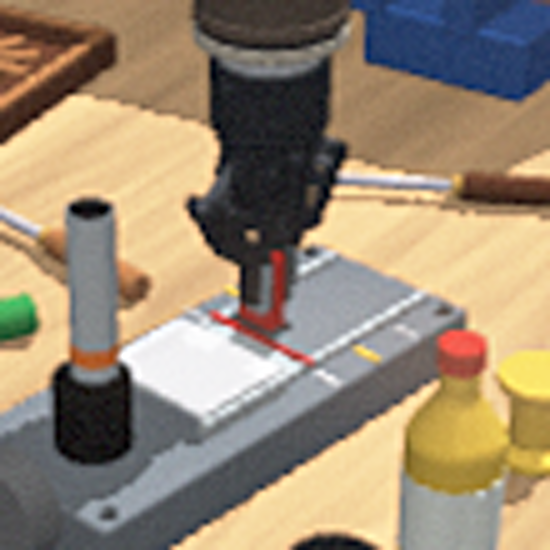

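The grip is firmly held and the shutter is still at its shut stop: the pointer is on the white mark at (325,375), and the yellow mark is at (368,353). The TCP at shut is y = 0.141, so I pull in steps towards TCP ≈ (0.582, 0.1805).

>>> servo_tool([
  {"claw": 0,"dx": 0,"dy": -0.5,"dz": 0,"ax": 0,"ay": 0,"az": 0},
  {"claw": 0,"dx": 0,"dy": -0.5,"dz": 0,"ax": 0,"ay": 0,"az": 0},
  {"claw": 0,"dx": 0,"dy": -0.5,"dz": 0,"ax": 0,"ay": 0,"az": 0},
  {"claw": 0,"dx": 0,"dy": -0.5,"dz": 0,"ax": 0,"ay": 0,"az": 0},
  {"claw": 0,"dx": 0,"dy": -0.5,"dz": 0,"ax": 0,"ay": 0,"az": 0},
  {"claw": 0,"dx": 0,"dy": -0.5,"dz": 0,"ax": 0,"ay": 0,"az": 0},
  {"claw": 0,"dx": 0,"dy": 0,"dz": 0,"ax": 0,"ay": 0,"az": 0},
])

```text
time: 13.82
tool_pos: [0.58, 0.1679, 0.101]
ee_rot: [-3.132, 0.227, -0.008]
ft_force: [-1.5, -6.1, 13.2]
finger_gap: 0.0154
grasp_force: 63.2
```

>>> servo_tool([
  {"claw": 0,"dx": 0,"dy": -0.4,"dz": 0,"ax": 0,"ay": 0,"az": 0},
  {"claw": 0,"dx": 0,"dy": -0.4,"dz": 0,"ax": 0,"ay": 0,"az": 0},
  {"claw": 0,"dx": 0,"dy": -0.4,"dz": 0,"ax": 0,"ay": 0,"az": 0},
  {"claw": 0,"dx": 0,"dy": -0.1,"dz": 0,"ax": 0,"ay": 0,"az": 0},
  {"claw": 0,"dx": 0,"dy": 0,"dz": 0,"ax": 0,"ay": 0,"az": 0},
  {"claw": 0,"dx": 0,"dy": 0,"dz": 0,"ax": 0,"ay": 0,"az": 0},
  {"claw": 0,"dx": 0,"dy": 0,"dz": 0,"ax": 0,"ay": 0,"az": 0},
  {"claw": 0,"dx": 0,"dy": 0,"dz": 0,"ax": 0,"ay": 0,"az": 0},
  {"claw": 0,"dx": 0,"dy": 0,"dz": 0,"ax": 0,"ay": 0,"az": 0},
])

```text
time: 14.57
tool_pos: [0.5818, 0.18, 0.101]
ee_rot: [-3.132, 0.228, -0.007]
ft_force: [-1.1, -8.0, 11.8]
finger_gap: 0.0153
grasp_force: 63.1
```

Run:
```python
from h import *
o=observe();print(o["time"],o["tool_pos"],np.linalg.norm(o["tool_pos"][:2]-[.57606,.14097]),o["ft_force"],o["finger_gap"],o["grasp_force"],abs(o["joint_vel"]).max())
save(snapshot("scene"),"k1.png",(250,140,370,240),6)
```

```text
14.5667 [0.58178689 0.17999756 0.10097955] 0.039445502524897105 [-1.05892249 -8.0394143  11.84170724] 0.015299025790417455 63.05336773395538 0.0005865520724025717
```

View pics/k1.png

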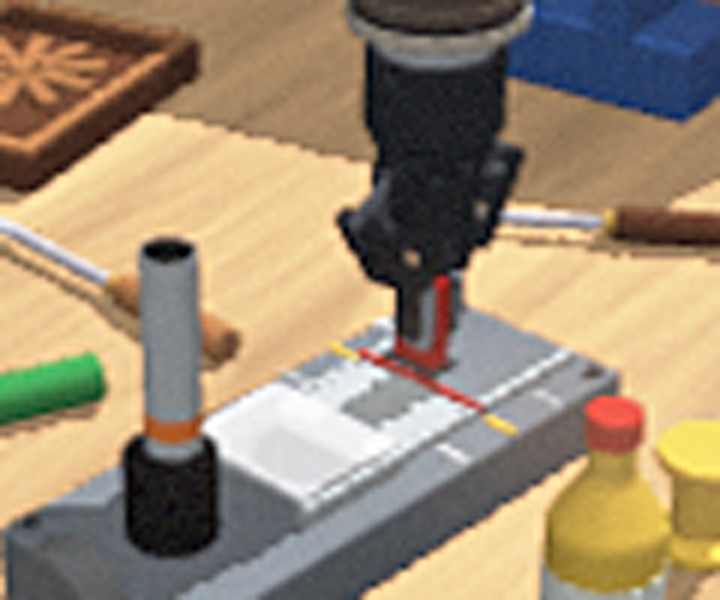

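The red pointer, from (360,350) to (485,410), lies on the line between the yellow marks at (343,350) and (502,425). Travel is 39.4 mm and steady, and the nozzle stands upright in the cup, so I hand in.

```bash
python3 -c "
from bench import close_job; print(close_job())"
```

```text
the job is handed in; nothing more can be done
None
```

The job is handed in; the judge's result was not shown. The nozzle stands fully home and let go in the intake cup, and the gripper is holding the shutter half open at about 39.4 mm of travel, in line with the yellow marks.

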